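Catch the cuvette reader's falling lid and lower it shut

TASK

The cuvette reader's flat lid stands open, just past upright. Nudge it forward from behind so that it falls, catch it from underneath on a finger while it is still well open, and lower it gently, taking three seconds or more, until it is fully shut: it must not slap down. Only touch the lid, never grip or press hard on it; leave the tube rack, bottle and scanner where they are and finish clear of everything.

Things in the scene. Friction and masses are not known exactly. Their poses are not given: they have to be found in the camera images.
- reader: Beige benchtop cuvette reader, fixed. Origin on the bench under it; x from its front to its back, y to its left seen from the front, z up; the front faces about the robot's -y. In mm: front face x=-80, back 160; open sample bay y -40..120, walls 104 high; keypad console y -160..-40, 170 high; behind the bay a deck 98 high, hood 145 high from x=110 on. Before the front face: free down to the bench.
- hinge (a point): Middle of the lid's hinge line, in the reader's frame at (50, 40, 105) mm, with the reader's axes; the hinge line runs along y. It does not move as the lid turns.
- lid (a joint): Lid angle, rad: 0 shut and level, 1.57 upright, 1.9 stop leaning back. Starts at 1.62 to 1.74. Hinge friction (0.05 N m) holds it within 0.2 to 0.26 of upright; below 1.31 to 1.36 it falls by itself, slowly at first (damper 0.18 N m s/rad): about 2.4 to 3.6 s from 1.27 to shut, 0.8 to 1.1 rad/s at the end, and only a finger under it slows it more.
- lip (a point): Middle of the free edge (lip) of the lid, a flat dark teal plate of about 0.25 kg, 170 from hinge line to lip, 146 wide, 6 thick, on its underside. Site axes turn with the lid: -x from hinge to lip, z out of its outside. Shut: level, underside 105 above the bench, lip 40 beyond the reader's front face with free space under it. Open: underside looks to the front, top edge about 275 high.
- rack: Bystander: white and pale blue tube rack, 100 by 210, with capped tubes, 106 high in all; origin under its centre. Leave alone.
- reagent: Bystander: capped amber bottle, 60 across, 120 high; origin under its centre. Leave alone.
- scanner: Bystander: black hand scanner lying on the bench, about 170 by 66, 40 high; origin under it near its middle. Leave alone.

How it is judged:
By the outcome, as a careful person would: the job done as asked, in the order asked, and still so for the second after the job is handed in, with the robot touching nothing.
It also fails if it takes over 40 s, if anything falls off the work surface, if the arm or the gripper's body presses on something with over 40 N, if the wrist force passes 120 N, or if a joint passes its speed limit or range.

ROBOT

A 6-joint arm with a two-finger parallel gripper is mounted at the origin on the work surface. World frame = base frame: x ahead of the robot, y to its left, z up, the work surface at z = 0. Lengths are in m, angles in degrees, forces in N, time in s.
With the tool pointing down it reaches from about 0.4 to 0.825 m from the base axis. Payload 7 kg.
Tool frame: the origin (TCP) lies at the very end of the fingers, on their centre line; the grasp point (between the pads) lies 19 mm behind it (ctrl.grip_point_offset is the distance from the TCP to the grasp point, in m); x points along the fingers, z is the direction in which the jaws open and shut, and the axes are right-handed (so a half turn about x gives the same grasp; the last joint's range is limited). The gripper opens to 88 mm and grips with 3 to 60 N. Pads are 19 mm wide; open, the fingers measure 130 mm over their backs; the gripper's body (78 mm by 193 mm) begins 47 mm behind the grasp point.
Start: joints at [81.251, 20.546, 0.682, 0, -70.136, -16.507], TCP at [0.288, 0.61, 0.227] pointing down, gripper open.
Joint ranges: [-176.03, 176.03], [-82.01, 121.73], [-58.28, 71.71], [-173.87, 95.51], [-174.79, -0.11], [-173.66, 173.66]. Speed limits (degrees/s): [136.94, 136.94, 172.46, 180, 180, 180].

INTERFACE

Orientations are given as [roll, pitch, yaw] about the fixed x, y, z axes, in that order (R = Rz(yaw) Ry(pitch) Rx(roll)).
In Python, from plant import get_obs, snapshot, calibration, close_job, ctrl gives the robot as it stands.
- The arm moves only by the tool move_arm, never from a script. Its argument "commands" is a list that holds one entry, the list of rows, each a list of 4 numbers: the shift along the tool's x, y, z in cm, then the turn about the tool's x in rad. In form: [[[dx, dy, dz, spin], ...]]. A call has 1 to 8 rows; each row shifts and turns the commanded pose from where the row before left it, along the tool's axes as they then stand; what a row does not reach is not made up. A row lasts 1/10 s, in which the tool goes at most 50 mm and 8.59 degrees, less where a joint would pass 70% of its speed; a pose out of reach is approached as far as the arm can. A call with a gripper value outside its range is refused whole. "jaw" is the finger opening in cm, from 0 to 8.76, set as the call begins (left out, the last holds). The fingers move at their own pace and stop on an object; the grip force is fixed at half the most. Time passes only in rows, so rows that do not move let the fingers close. It gives the time, the measured TCP pose, the force and the opening at its end, in the units of the state.
- get_obs(): the state, without advancing time (a new reading comes with each control period).
- snapshot(name): name is "scene" or "top"; returns (picture, depth): 384x512x3 uint8, red, green, blue; 384x512 float32, m along the optical axis (not along the pixel's ray), 0 where there is no reading.
- calibration(name): a dict with "mtx" (3x3 intrinsics, pixels), "T" (4x4, takes a point from camera to world coordinates). Camera axes: x right, y up, looking along -z (the intrinsics and any distortion apply to the point x, -y, -z); pixel columns grow to the right and rows downward; lengths in m; the calibration is good to about 2 mm. A picture is of the moment at which its call begins. calibration takes no time and is no camera call.
- close_job(): hands the job in, once; it reports no verdict.
The state is a dict: "clock": time; "joint_pos": joint angles; "qvel": joint speeds; "tau": joint torques, N m; "tool_pos": TCP position; "orientation": TCP orientation; "force": force on the tool from outside, world axes, zero at the start; "moment": the same for the moment, N m; "opening": finger opening in m.
Only numpy, scipy, OpenCV 4.12 (cv2) and the standard library are available. Lean on these libraries where they do the work, as an engineer would, in place of code of your own. Each camera call takes 0.05 s, during which the arm holds its last target. There are 200 camera calls.

## Working session

There is one attempt and no reset: what is moved stays moved. The work goes in short steps, Python scripts to look and compute and a tool call to move; the robot and the scene stay as the last step left them, time stands still between calls to the robot, and variables do not carry over. Pictures are saved under pics/ and viewed, about 8 in all and at most 12, crops included, and the job is handed in when it is done.

Besides the shell and the picture viewer there is one more tool, called after "Emit:" as name([rows], argument=value, ...), one row to a line, values as JSON. move_arm: Moves the arm, as the interface text tells. Its arguments: {"type":"object","properties":{"commands":{"type":"array"},"jaw":{"type":"number"}},"required":["commands"]}

```bash
mkdir -p pics; ls; python3 - <<'E'
from plant import *
import cv2,numpy as np
o=get_obs();print({k:np.round(v,3).tolist() for k,v in o.items()})
for n in("scene","top"):
    p,d=snapshot(n);cv2.imwrite(f"pics/{n}0.png",cv2.cvtColor(p,cv2.COLOR_RGB2BGR));np.savez(f"{n}0.npz",p=p,d=d)
    c=calibration(n);print(n,{k:np.round(v,4).tolist() for k,v in c.items()})
E
```

```text
pics
{'clock': 0.0, 'joint_pos': [81.253, 20.589, 0.634, -0.021, -70.136, -16.507], 'qvel': [-0.08, -0.02, 0.041, 0.09, -0.037, 0.025], 'tau': [0.002, -58.272, 29.304, 6.997, 0.007, -0.0], 'tool_pos': [0.288, 0.61, 0.226], 'orientation': [4.087, 89.907, -111.174], 'force': [-0.219, 0.046, -0.965], 'moment': [-0.025, 0.013, -0.048], 'opening': 0.088}
scene {'mtx': [[445.2526, 0.0, 249.4533], [0.0, 445.2526, 199.2287], [0.0, 0.0, 1.0]], 'T': [[-0.6707, -0.5168, 0.532, 1.2373], [0.7416, -0.4583, 0.4898, 0.5869], [-0.0093, 0.7231, 0.6907, 0.9205], [0.0, 0.0, 0.0, 1.0]]}
top {'mtx': [[392.1846, 0.0, 255.5128], [0.0, 392.1846, 191.1476], [0.0, 0.0, 1.0]], 'T': [[-0.0063, 0.9877, -0.1563, 0.4138], [-0.9999, -0.004, 0.0154, 0.0077], [0.0145, 0.1563, 0.9876, 1.32], [0.0, 0.0, 0.0, 1.0]]}
```

View pics/scene0.png

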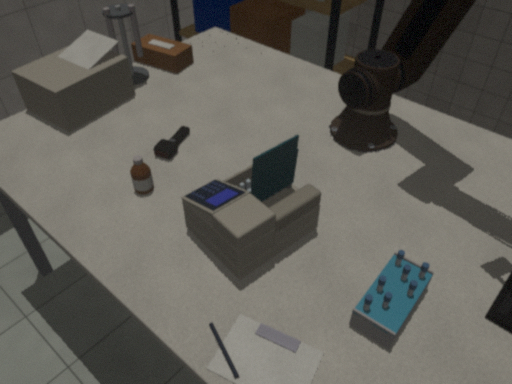

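View pics/top0.png

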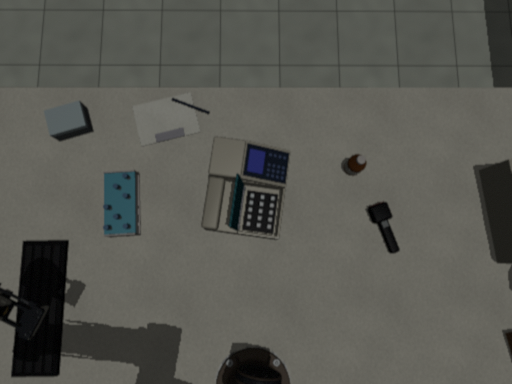

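The scene view shows the reader at about (250,215) with the open teal lid at (275,167), the rack at (392,297), the bottle at (141,177) and the scanner at (172,142). In the top view the reader is at (247,188), with its front facing image right (−y), the console at the top and the lid edge at (235,203). Next I'll get its pose from depth.

```bash
cat > h.py <<'E'
import numpy as np,cv2
from plant import calibration
def cloud(n,d):
    c=calibration(n);K=c["mtx"];T=c["T"]
    v,u=np.mgrid[:384,:512]
    P=np.stack([(u-K[0,2])/K[0,0]*d,-(v-K[1,2])/K[1,1]*d,-d],-1)
    return P@T[:3,:3].T+T[:3,3]
E
python3 - <<'E'
from h import *
for n in("top","scene"):
    z=np.load(n+"0.npz");P=cloud(n,z["d"]);p=z["p"].astype(int);X,Y,Z=P[...,0],P[...,1],P[...,2]
    ok=(z["d"]>0)&(X>.3)&(X<.85)&(abs(Y)<.22)
    m=ok&(Z>.09)&(Z<.18)
    m=cv2.morphologyEx(m.astype('uint8'),cv2.MORPH_OPEN,np.ones((3,3)))>0
    q=P[m][:,:2].astype('f4');print(n,m.sum(),"rect",cv2.minAreaRect(q))
    for lo,hi in((.16,.18),(.138,.152)):
        k=ok&(Z>lo)&(Z<hi);k=cv2.morphologyEx(k.astype('uint8'),cv2.MORPH_OPEN,np.ones((3,3)))>0
        if k.sum()>20:print(lo,k.sum(),cv2.minAreaRect(P[k][:,:2].astype('f4')),np.median(Z[k]))
    L=ok&(Z>.11)&(p[...,1]-p[...,0]>10)&(p[...,2]-p[...,0]>8)&(p[...,2]-p[...,1]<15)
    L=cv2.morphologyEx(L.astype('uint8'),cv2.MORPH_OPEN,np.ones((2,2)))>0
    if L.sum()>10:
        q=P[L];c=q.mean(0);_,s,V=np.linalg.svd(q-c,full_matrices=False);print("lid",L.sum(),c,q.min(0),q.max(0),"normal",V[2],s)
E
```

```text
top 4998 rect ((0.6120907068252563, 0.017265133559703827), (0.24023574590682983, 0.2800704538822174), 81.83830261230469)
0.16 1686 ((0.6977495551109314, 0.05397399887442589), (0.14210566878318787, 0.12065494060516357), 81.53950500488281) 0.16940754107080713
0.138 1196 ((0.6256394386291504, 0.04756055772304535), (0.13179343938827515, 0.3247135281562805), 39.89349365234375) 0.14473859692163138
lid 212 [0.55172278 0.04636951 0.25786659] [0.41379188 0.00771691 0.11935188] [0.62593105 0.06073426 1.31996319] normal [-0.12635511 -0.99113213 -0.04112758] [1.94977872 0.59772361 0.07473382]
scene 6963 rect ((0.6163871884346008, 0.01878465712070465), (0.24392467737197876, 0.28120657801628113), 82.39642333984375)
0.16 2214 ((0.6271520853042603, 0.06766936928033829), (0.14067603647708893, 0.2718763053417206), 82.47389221191406) 0.1683012613418577
0.138 1298 ((0.6182894110679626, 0.03932701051235199), (0.2028939127922058, 0.2799284756183624), 81.23072814941406) 0.14372722018634781
lid 118 [0.56429984 0.05305533 0.25870622] [0.49267303 0.03742914 0.12773069] [0.62553885 0.06427314 0.27447017] normal [ 0.13743257  0.98718761 -0.08107353] [0.44952829 0.34369204 0.01081175]
```

```bash
cat >> h.py <<'E'
from scipy.spatial.transform import Rotation as Ro
YAW=np.radians(81.9)
xd=np.array([np.cos(YAW),np.sin(YAW),0]);yd=np.array([-xd[1],xd[0],0]);zd=np.array([0,0,1.])
ORG=np.array([.6121,.0173,0])-.04*xd+.02*yd
F=np.stack([xd,yd,zd],1)
def to_r(p): return (np.asarray(p)-ORG)@F
def tool(o): return Ro.from_euler('xyz',o["orientation"],degrees=True).as_matrix()
def lid_angle(n,p,d,show=False):
    P=to_r(cloud(n,d));p=p.astype(int)
    m=(d>0)&(abs(P[...,1]-.04)<.08)&(P[...,0]>-.14)&(P[...,0]<.09)&(P[...,2]>.115)&(P[...,2]<.3)
    m&=(p[...,1]-p[...,0]>8)&(p[...,2]-p[...,0]>6)
    q=P[m]
    a=np.arctan2(q[:,2]-.105,.05-q[:,0])
    r=np.hypot(q[:,2]-.105,.05-q[:,0])
    k=r>.08
    return int(k.sum()),float(np.median(a[k])) if k.any() else None,float(r.max()) if k.any() else None
E
python3 - <<'E'
from h import *
from plant import get_obs
for n in("top","scene"):
    z=np.load(n+"0.npz");print(n,lid_angle(n,z["p"],z["d"]))
o=get_obs();R=tool(o)
print("TCP in reader mm",to_r(o["tool_pos"])*1e3,"org",ORG)
print("tool axes in reader frame (cols x,y,z)\n",np.round(F.T@R,3))
print("spin so tool y-> +/-reader x:", [np.arctan2(s*(R.T@xd)[2],s*(R.T@xd)[1]) for s in(1,-1)])
for q in([.11,.04,.25],[-.13,.04,.09]): print((ORG+F@q).round(3))
E
```

```text
top (315, 1.6503130328900468, 0.17438838996588066)
scene (563, 1.6992683081171887, 0.17205417846529145)
TCP in reader mm [581.16750172 384.54038299 225.72395712] org [ 0.58666348 -0.01948292  0.        ]
tool axes in reader frame (cols x,y,z)
 [[-0.001 -0.295 -0.955]
 [ 0.    -0.955  0.295]
 [-1.     0.     0.001]]
spin so tool y-> +/-reader x: [np.float64(-1.8703316890634043), np.float64(1.271260964526389)]
[0.563 0.095 0.25 ]
[ 0.529 -0.143  0.09 ]
```

Emit:
move_arm([
  [[-0.3,0,0,0.145],[-0.3,0,0,0.145],[-0.3,0,0,0.145],[-0.3,0,0,0.145],[-0.3,0,0,0.145],[-0.3,0,0,0.145],[-0.3,0,0,0.145],[-0.3,0,0,0.145]],
], jaw=0)

```text
clock: 0.9
tool_pos: [0.2879, 0.6102, 0.2501]
orientation: [69.5, 89.9, -112.6]
force: [0.3, -0.6, 1.0]
opening: 0.0289
```

Emit:
move_arm([
  [[0,0,0,0.111],[0,2,-2,0],[0,3,-3,0],[0,3,-3,0],[0,3,-3,0],[0,3,-3,0],[0,3,-3,0],[0,3,-3,0]],
])

```text
clock: 1.7
tool_pos: [0.4585, 0.3827, 0.2503]
orientation: [48.5, 90.0, -139.6]
force: [0.3, 0.4, 0.1]
opening: 0.0005
```

```bash
cat > st.py <<'E'
from h import *
from plant import get_obs
o=get_obs();R=tool(o)
print("t",round(o["clock"],2),"TCP mm",(to_r(o["tool_pos"])*1e3).round(1),"F",(F.T@o["force"]).round(2),"op",o["opening"],"j",np.round(o["joint_pos"],1))
print(np.round(F.T@R,3), "spin left",np.arctan2(-(R.T@xd)[2],-(R.T@xd)[1]))
E
python3 st.py
```

```text
t 1.7 TCP mm [380.1 183.6 250.3] F [ 0.43 -0.23  0.14] op 0.0005183169791725188 j [ 58.6  12.5  -7.4  -0.  -70.1 -66.6]
[[-0.    -1.    -0.001]
 [ 0.    -0.001  1.   ]
 [-1.     0.     0.   ]] spin left 0.0005771312120595019
```

Emit:
move_arm([
  [[0,3,-2,0],[0,4,-2.4,0],[0,4,-2.5,0],[0,4,-2.5,0],[0,4,-2.4,0],[0,4,-1.5,0],[0,3,-1,0],[0,1.5,0,0]],
])

```text
clock: 2.5
tool_pos: [0.561, 0.0894, 0.25]
orientation: [40.3, 89.9, -147.9]
force: [-0.0, 0.8, -0.4]
opening: 0.0005
```

```bash
cat > look.py <<'E'
import sys
from h import *
from plant import snapshot
t=sys.argv[1]
for n in sys.argv[2:]:
    p,d=snapshot(n);cv2.imwrite(f"pics/{n}{t}.png",cv2.cvtColor(p,cv2.COLOR_RGB2BGR));print(n,"lid",lid_angle(n,p,d))
    if n=="scene": cv2.imwrite(f"pics/c{t}.png",cv2.resize(cv2.cvtColor(p,cv2.COLOR_RGB2BGR)[60:280,130:400],None,fx=2.5,fy=2.5))
E
python3 look.py 1 scene; python3 st.py
```

```text
scene lid (512, 1.7106911626285188, 0.17101275624075707)
t 2.55 TCP mm [103.4  41.5 250.2] F [-1.26  1.48 -0.05] op 0.0004461608582132455 j [ 28.8   9.6 -11.1  -0.  -69.4 -37. ]
[[-0.001 -1.     0.002]
 [ 0.001  0.002  1.   ]
 [-1.     0.001  0.001]] spin left -0.0023256402858409094
```

View pics/c1.png

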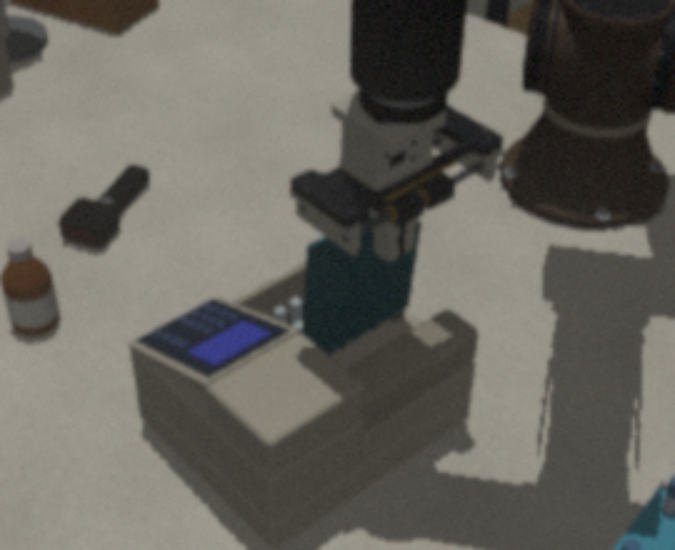

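Emit:
move_arm([
  [[0,0.8,0,0],[0,0.8,0,0],[0,0.7,0,0],[0,0.7,0,0],[0,0.7,0,0],[0,0.7,0,0],[0,0.7,0,0],[0,0.7,0,0]],
])

```text
clock: 3.35
tool_pos: [0.5525, 0.034, 0.2504]
orientation: [-11.8, 90.0, 160.2]
force: [-0.1, 1.6, -0.9]
opening: 0.0004
```

```bash
python3 look.py 2 top scene; python3 st.py
```

```text
top lid (37, 1.4805917021605932, 0.17071094586018132)
scene lid (1020, 1.4904615286133835, 0.17040339925019823)
t 3.45 TCP mm [ 47.7  41.4 250.5] F [0.44 0.12 0.6 ] op 0.00034368469205129574 j [ 23.8   8.2 -12.7   0.  -69.1 -31.9]
[[-0. -1.  0.]
 [ 0.  0.  1.]
 [-1.  0.  0.]] spin left -0.00039312282160047237
```

Emit:
move_arm([
  [[0,0.6,0,0],[0,0.6,0,0],[0,0.6,0,0],[0,0.6,0,0],[0,0.1,0,0]],
])

```text
clock: 3.95
tool_pos: [0.549, 0.009, 0.2506]
orientation: [70.8, 90.0, -117.3]
force: [-0.5, 0.2, -0.2]
opening: 0.0002
```

```bash
python3 look.py 3 scene; python3 st.py
```

```text
scene lid (1223, 1.3299210638211216, 0.16888670590806398)
t 4.0 TCP mm [ 23.1  41.3 250.6] F [ 0.5  -0.04 -0.58] op 0.0003228071826939763 j [ 21.4   7.8 -13.2   0.  -69.  -29.5]
[[-0. -1.  0.]
 [ 0.  0.  1.]
 [-1.  0.  0.]] spin left -0.00018527772462932952
```

Emit:
move_arm([
  [[-2.5,0,0,0],[-2,0.6,0,0],[0,4,0,0],[0,4.2,0,0],[2.5,0,0,0],[3,0,0,0],[1.8,0,0,0]],
])

```text
clock: 4.7
tool_pos: [0.5358, -0.0778, 0.2207]
orientation: [2.4, 89.9, 174.3]
force: [-0.3, 0.0, -0.6]
opening: 0.0007
```

```bash
python3 look.py 4 scene; python3 st.py
```

```text
scene lid (1484, 1.2870136454149008, 0.1693645354576911)
t 4.75 TCP mm [-64.8  43.3 218.1] F [-0.21  2.24 -3.56] op 0.0005591407826717901 j [ 12.5   8.4 -16.8  -0.1 -65.1 -20.6]
[[-0.001 -1.     0.001]
 [ 0.005  0.001  1.   ]
 [-1.     0.001  0.005]] spin left -0.0008811031178252679
```

View pics/c4.png

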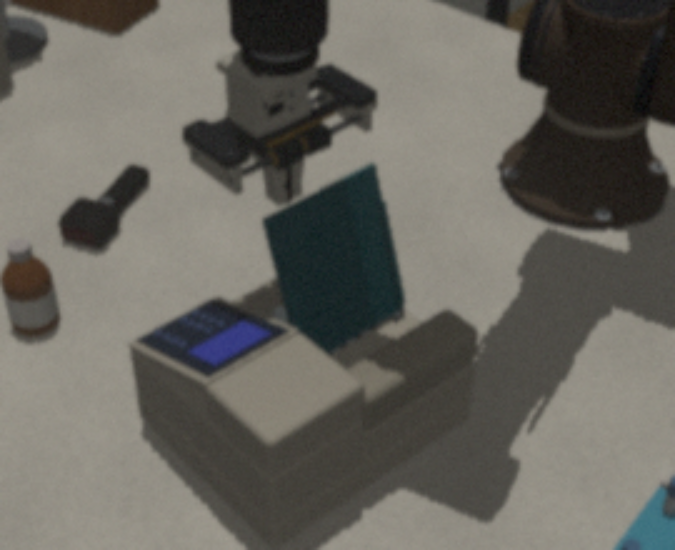

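Finger is in front of the lid (crop (285,190)), lid at about 1.24 rad and falling slowly. I'll move the finger closer and wait for the catch.

Emit:
move_arm([
  [[0,-1,0,0],[0,-1,0,0],[0,0,0,0],[0,0,0,0],[0,0,0,0],[0,0,0,0],[0,0,0,0]],
])

```text
clock: 5.45
tool_pos: [0.5396, -0.0576, 0.2227]
orientation: [-170.4, 90.0, 1.5]
force: [0.0, 0.2, -0.9]
opening: 0.0001
```

```bash
python3 look.py 5 scene; python3 st.py
```

```text
scene lid (1522, 1.1929584412676615, 0.16928986851653804)
t 5.5 TCP mm [-44.4  41.2 222.7] F [0.52 0.11 0.7 ] op 0.0005147338401274461 j [ 14.6   8.2 -16.4  -0.  -65.3 -22.7]
[[ 0. -1. -0.]
 [-0. -0.  1.]
 [-1. -0. -0.]] spin left 0.0001305499203024939
```

Emit:
move_arm([
  [[0,0,0,0],[0,0,0,0],[0,0,0,0],[0,0,0,0],[0,0,0,0],[0,0,0,0]],
])

```text
clock: 6.1
tool_pos: [0.5396, -0.0576, 0.2225]
orientation: [40.8, 90.0, -147.3]
force: [0.9, -0.2, 0.1]
opening: 0.0005
```

```bash
python3 look.py 6 scene; python3 st.py
```

```text
scene lid (1545, 1.1019807262636634, 0.16873778430753358)
t 6.15 TCP mm [-44.4  41.2 222.5] F [-0.04  0.06 -0.29] op -7.872845985935678e-06 j [ 14.6   8.3 -16.4   0.  -65.3 -22.7]
[[-0. -1. -0.]
 [ 0. -0.  1.]
 [-1.  0.  0.]] spin left 0.0003237887659081545
```

Emit:
move_arm([
  [[0,0,0,0],[0,0,0,0],[0,0,0,0],[0,0,0,0]],
])

```text
clock: 6.55
tool_pos: [0.5396, -0.0576, 0.2226]
orientation: [46.1, 90.0, -141.9]
force: [0.7, -0.6, -1.2]
opening: 0.0001
```

```bash
python3 look.py 7 scene top; python3 st.py
```

```text
scene lid (1539, 1.1022497876365411, 0.16960677203935642)
top lid (124, 1.1073098186940915, 0.17189563237905447)
t 6.65 TCP mm [-44.3  41.2 222.6] F [-1.02 -0.32  0.02] op 0.00028798103377146434 j [ 14.6   8.3 -16.4  -0.  -65.3 -22.7]
[[-0. -1. -0.]
 [ 0. -0.  1.]
 [-1.  0.  0.]] spin left 0.00038280329404076545
```

View pics/c7.png

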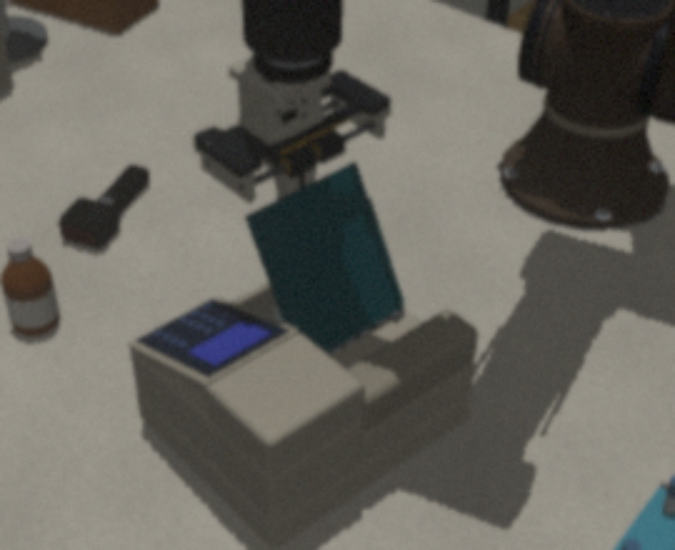

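Lid is caught and held at about 1.06 rad, lip against the finger at crop (300,190). Now I'll lower it along the arc.

Emit:
move_arm([
  [[0.3,0.3,0,0],[0.4,0.4,0,0],[0.4,0.45,0,0],[0.4,0.45,0,0],[0.4,0.45,0,0],[0.4,0.42,0,0],[0.45,0.4,0,0],[0.45,0.4,0,0]],
])

```text
clock: 7.45
tool_pos: [0.535, -0.0904, 0.1903]
orientation: [138.0, 90.0, -50.1]
force: [-1.0, -0.3, 0.7]
opening: 0.0006
```

```bash
python3 look.py 8 scene; python3 st.py|head -1
```

```text
scene lid (1548, 0.8559474734664987, 0.16821193870984483)
t 7.5 TCP mm [-78.   41.5 189.5] F [-3.48 -1.28 -0.22] op 0.00046797626955504223 j [ 11.1   9.7 -19.2   0.  -61.1 -19.2]
```

Emit:
move_arm([
  [[0.4,0.38,0,0],[0.45,0.38,0,0],[0.45,0.36,0,0],[0.46,0.35,0,0],[0.46,0.34,0,0],[0.48,0.32,0,0],[0.48,0.32,0,0],[0.48,0.3,0,0]],
])

```text
clock: 8.3
tool_pos: [0.5312, -0.1183, 0.154]
orientation: [106.7, 89.9, -81.3]
force: [0.0, -6.2, 3.0]
opening: 0.0004
```

```bash
python3 look.py 9 scene; python3 st.py|head -1
```

```text
scene lid (1446, 0.5830217705729688, 0.17003578565326521)
t 8.35 TCP mm [-106.    41.1  153.3] F [-8.86 -3.32  2.76] op 0.0007066646717479119 j [  8.1  11.8 -21.8   0.1 -56.4 -16.2]
```

Emit:
move_arm([
  [[0.2,0.25,0,0],[0.3,0.24,0,0],[0.3,0.22,0,0],[0.3,0.2,0,0],[0.3,0.18,0,0],[0.3,0.17,0,0],[0.3,0.16,0,0],[0.3,0.15,0,0]],
])

```text
clock: 9.15
tool_pos: [0.5289, -0.1328, 0.1307]
orientation: [-85.7, 90.0, 86.2]
force: [-0.5, -0.5, -0.9]
opening: 0.0
```

```bash
python3 look.py 10 scene; python3 st.py|head -1
```

```text
scene lid (1281, 0.38429487698491416, 0.16895539962838474)
t 9.2 TCP mm [-120.5   41.4  130.2] F [-1.18 -0.97 -0.59] op 0.0003586407942229337 j [  6.5  13.3 -23.3  -0.  -53.5 -14.6]
```

Emit:
move_arm([
  [[0.25,0.12,0,0],[0.25,0.11,0,0],[0.25,0.1,0,0],[0.25,0.1,0,0],[0.25,0.09,0,0],[0.25,0.08,0,0],[0.25,0.07,0,0],[0.25,0.06,0,0]],
])

```text
clock: 10.0
tool_pos: [0.5279, -0.14, 0.1107]
orientation: [22.7, 90.0, -165.4]
force: [-0.2, -1.6, -0.9]
opening: 0.0004
```

```bash
python3 look.py 11 scene top; python3 st.py|head -1
```

```text
scene lid (1137, 0.2128329234236153, 0.1697299088210861)
top lid (224, 0.22051975393661027, 0.15370557106115748)
t 10.1 TCP mm [-127.7   41.3  110.6] F [-0.39  0.6  -0.42] op 0.0004719325781340567 j [  5.7  14.6 -24.5   0.  -50.9 -13.8]
```

View pics/c11.png

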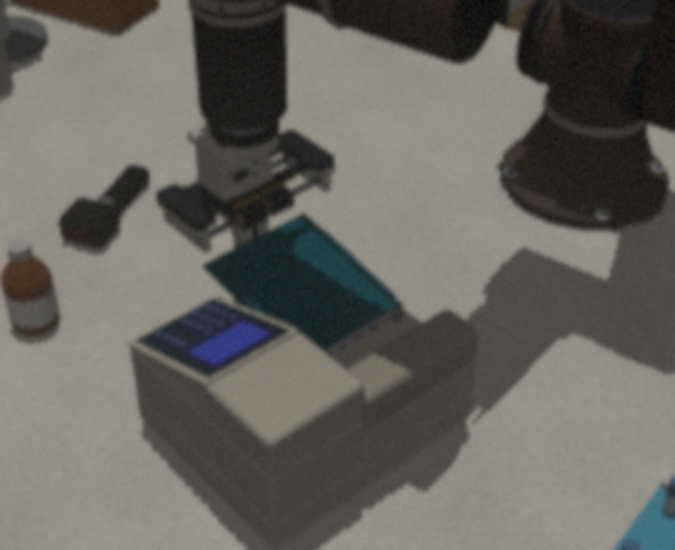

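Emit:
move_arm([
  [[0.1,0.022,0,0],[0.1,0.022,0,0],[0.1,0.02,0,0],[0.1,0.02,0,0],[0.1,0.018,0,0],[0.1,0.018,0,0],[0.1,0.016,0,0],[0.1,0.014,0,0]],
])

```text
clock: 10.9
tool_pos: [0.5278, -0.1414, 0.1029]
orientation: [-176.0, 90.0, -4.1]
force: [0.5, -1.3, -0.4]
opening: 0.0005
```

```bash
python3 look.py 12 scene; python3 st.py|head -1
```

```text
scene lid (1059, 0.15595446844100774, 0.16976233859277207)
t 10.95 TCP mm [-129.    41.2  102.8] F [-0.78 -0.28 -0.64] op 0.0008423734290461146 j [  5.6  15.1 -25.    0.  -49.9 -13.6]
```

Emit:
move_arm([
  [[0.08,0.011,0,0],[0.08,0.011,0,0],[0.08,0.01,0,0],[0.08,0.009,0,0],[0.08,0.009,0,0],[0.08,0.008,0,0],[0.08,0.007,0,0],[0.08,0.006,0,0]],
])

```text
clock: 11.75
tool_pos: [0.5276, -0.1421, 0.0965]
orientation: [18.0, 90.0, -170.1]
force: [-0.2, -1.2, -0.9]
opening: 0.0001
```

```bash
python3 look.py 13 scene; python3 st.py|head -1
```

```text
scene lid (910, 0.11026125242566259, 0.16944006858429267)
t 11.8 TCP mm [-129.7   41.3   96.4] F [-1.27  0.1  -0.17] op 0.00016495668523487233 j [  5.5  15.6 -25.4  -0.  -49.1 -13.6]
```

Emit:
move_arm([
  [[0.07,0.005,0,0],[0.07,0.005,0,0],[0.07,0.004,0,0],[0.07,0.004,0,0],[0.07,0.003,0,0],[0.07,0.003,0,0]],
])

```text
clock: 12.4
tool_pos: [0.5276, -0.1424, 0.0923]
orientation: [2.6, 90.0, 174.6]
force: [-0.1, -0.9, -0.7]
opening: 0.0004
```

```bash
sed -i 's/P\[...,2\]>.115/P[...,2]>.1/' h.py; python3 look.py 14 scene; python3 st.py|head -1; python3 - <<'E'
from h import *
E
```

```text
scene lid (968, 0.08287828039421367, 0.1692688635063438)
t 12.45 TCP mm [-130.    41.2   92.2] F [-1.61 -0.47 -1.58] op 0.0003117771956829221 j [  5.4  15.9 -25.6   0.  -48.5 -13.5]
```

Emit:
move_arm([
  [[0.06,0.002,0,0],[0.06,0.002,0,0],[0.06,0.002,0,0],[0.06,0.002,0,0],[0.06,0.002,0,0],[0.06,0.002,0,0],[0.06,0.001,0,0],[0.06,0.001,0,0]],
])

```text
clock: 13.25
tool_pos: [0.5276, -0.1425, 0.0875]
orientation: [40.1, 90.0, -148.0]
force: [0.1, -2.2, -1.7]
opening: 0.0004
```

```bash
python3 look.py 15 scene; python3 st.py|head -1
```

```text
scene lid (933, 0.054394172949513, 0.1699687780862152)
t 13.3 TCP mm [-130.1   41.2   87.4] F [-2.4  -0.42 -2.06] op 0.00043182608552809584 j [  5.4  16.2 -25.9   0.  -47.9 -13.5]
```

View pics/c15.png

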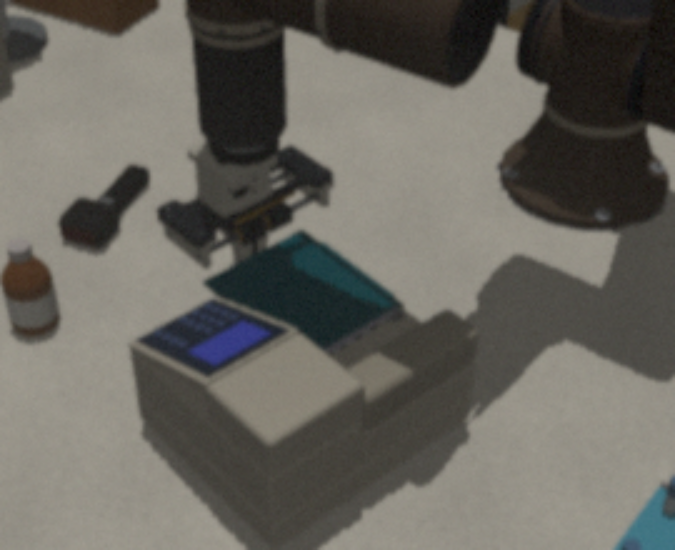

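Lid is nearly level (~0.01 rad), still carried by the finger (about 2 N down on it). I'll finish the descent, then retreat.

Emit:
move_arm([
  [[0.05,0.001,0,0],[0.05,0.001,0,0],[0.05,0.001,0,0],[0.05,0.001,0,0],[0.05,0.002,0,0],[0,0.002,0,0],[0,0.002,0,0],[0,0.002,0,0]],
])

```text
clock: 14.1
tool_pos: [0.5275, -0.1426, 0.085]
orientation: [-38.5, 90.0, 133.5]
force: [-0.3, -1.7, -1.9]
opening: 0.0005
```

```bash
python3 look.py 16 scene; python3 st.py|head -1
```

```text
scene lid (905, 0.039871810747734285, 0.16767732853257758)
t 14.15 TCP mm [-130.2   41.2   85. ] F [-2.38  0.3  -1.4 ] op 0.0007288356733352372 j [  5.4  16.4 -26.1  -0.  -47.6 -13.5]
```

Emit:
move_arm([
  [[0.05,0.001,0,0],[0.05,0.001,0,0],[0.05,0.001,0,0],[0.05,0.001,0,0],[0.05,0.001,0,0]],
])

```text
clock: 14.65
tool_pos: [0.5279, -0.1426, 0.0828]
orientation: [-174.6, 90.0, -2.7]
force: [-0.5, -2.0, 0.7]
opening: 0.0004
```

```bash
python3 look.py 17 scene; python3 st.py|head -1
```

```text
scene lid (905, 0.037932057857341356, 0.17036737702613455)
t 14.7 TCP mm [-130.2   40.9   82.6] F [-1.28 -1.18  1.44] op 0.00047235434493206476 j [  5.4  16.6 -26.2   0.  -47.2 -13.5]
```

Vertical force has changed sign and the angle has stalled, so the lid is seated. Backing off.

Emit:
move_arm([
  [[0,0.01,0,0],[0,0.02,0,0],[0,0.05,0,0],[0,0.3,0,0],[0,1,0,0],[0,2,0,0],[0,2,0,0],[0,0.5,0,0]],
])

```text
clock: 15.5
tool_pos: [0.5187, -0.2027, 0.0824]
orientation: [13.4, 90.0, -174.8]
force: [0.3, 1.3, -0.7]
opening: 0.0003
```

Emit:
move_arm([
  [[-1,0,0,0],[-3,0,0,0],[-4,0,0,0],[-4,0,0,0],[-3,0,0,0],[-1,0,0,0],[0,0,0,0],[0,0,0,0]],
])

```text
clock: 16.3
tool_pos: [0.5187, -0.2004, 0.2419]
orientation: [-27.8, 89.9, 144.1]
force: [0.8, 0.5, -0.7]
opening: 0.0005
```

```bash
python3 look.py 18 scene top; python3 st.py|head -1
```

```text
scene lid (812, 0.037848099331512265, 0.1701653659395153)
top lid (109, 0.03644601316085242, 0.17002441340999594)
t 16.4 TCP mm [-188.8   42.   241.1] F [-0.13 -0.67 -0.01] op 0.00040334385717939096 j [ -1.    8.9 -13.1  -0.  -68.1  -7.1]
```

View pics/scene18.png

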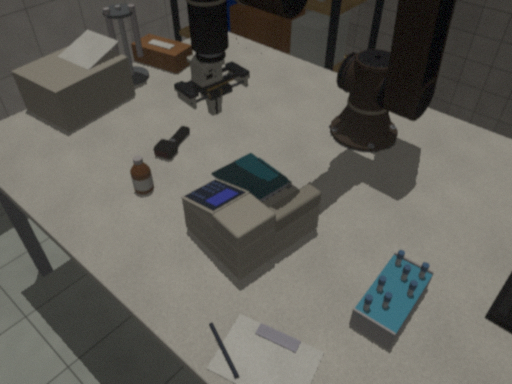

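The lid lies flat at (255,177). The bottle (141,177), scanner (172,142) and rack (392,297) have not moved, and the gripper is clear.

```bash
python3 -c "
from plant import close_job;print(close_job())"
```

```text
the job is handed in; nothing more can be done
None
```

The lid is fully shut and the job is handed in after about 16.4 s. No verdict is reported.

- **Nudge and catch:** I pushed the lid from behind with the closed fingers to about 1.28 rad. I then went over the top and caught the lip on a finger at about 1.06 rad.
- **Lowering:** It took about 8 s. The lid stayed on the finger until it seated. The vertical force then changed sign and the lid angle stopped falling.
- **Final checks:** The lid reading was the same before and after I backed off (0.038 rad). That is close to the 0.046 rad I had been subtracting because the camera sees the lid's outer face. The rack, bottle and scanner look unmoved in the last scene picture, and the gripper is clear with about zero force on it.
- **Two things to note:**
  - The tool could only point straight down. The lid was therefore carried on its lower lip edge against the side of a vertical finger, not on top of a fingertip.
  - At about 0.54 rad the finger briefly went down faster than the lip, and the force rose to about 9 N. I slowed the descent and the force dropped to 1–3 N.

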